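Close a photoreactor cell and hold it shut for the exposure

TASK

First start the lamp timer: press the red button on the grey timer box fully down and let it come up again. Then take the orange upper half of the photoreactor cell by its finned heat sink, set it on the two steel dowels of the white lower half so that the halves meet face to face, and push the closed cell down on its springs until it stops. Finish while you are still holding it pressed down, do not let go, and leave the other glassware and tools on the bench where they are.

Things in the scene. Friction and masses are not known exactly. Their poses are not given: they have to be found in the camera images.
- upper_half: Loose upper cell half, about 0.25 kg, flat on the bench at the start. Orange plate 76 (own x) x 120 (own y) x 20 mm thick, two vertical through holes, 14 mm diameter, on its y axis at y = -45 and +45 mm; a heat sink on top (see upper_grip), 56 mm high overall. Origin: centre of the underside (mating face), z up. Fits the lower half either way round (half turn about z).
- upper_grip (a point): Point inside the finned aluminium heat sink in the middle of the upper half, 30 (x) x 50 (y) x 36 mm high with flat sides; grip it across the 30 mm (along x). The point is on its axis, 42 mm above the upper half's underside, 22 mm above the plate's top, 14 mm below the heat sink's top. Fingertips may reach down to the plate; pushing on plate or sink is fine.
- reactor: Dark teal stirrer base, 140 (x) x 150 (y) x 36 mm high, fixed to the bench; it has two knobs and a display on its front (-x) side. The sprung lower cell half sits on it. Origin: centre of its underside, z up.
- lower_face (a point): Centre of the mating (top) face of the white lower cell half, 76 (own x) x 120 (own y) x 20 mm, blue window on top, on a sprung seat over the reactor base. Face 67 mm above the bench, 61 pressed. Steel dowels, 12 mm diameter, stand on it at own y = -45 and +45 mm, 18 mm tall: 11 straight, then tapering to 5. Axes as the reactor. Cell closed: the upper half's origin is at this point.
- seat (a joint): How far the sprung lower half is pushed down, m: 0 at rest, 0.006 at its stop. A spring holds it up: it starts to move at about 6 N of load and reaches the stop at about 13 N; the upper half's own weight (about 2.5 N) does not move it, and it comes back up when not pushed.
- timer_box: Grey lamp timer box, 100 (x) x 110 (y) x 45 mm high, fixed to the bench, with a green display on the far (+x) part of its top and the button on the near part. Origin: centre of its underside, z up.
- start_button (a joint): Travel of the red start button, m: 0 up, 0.006 fully down; a spring brings it back; about 5 N holds it fully down.
- start_button_top (a point): Centre of the top face of the red round button (32 mm diameter), on the timer box's top; it is pressed straight down.
- vial: Bystander: small amber vial, 26 mm diameter, 50 mm tall, standing behind the reactor. Origin: centre of underside.
- stopper: Bystander: cork stopper, 30 mm diameter, 28 mm tall, standing behind the upper half. Origin: centre of underside.
- cork_ring: Bystander: flat cork ring, 60 mm outer diameter, 18 mm tall, behind the timer box. Origin: centre of underside.
- solvent_a: Bystander: amber bottle with red label, 56 mm diameter, 95 mm tall, at the right of the bench.
- solvent_b: Bystander: amber bottle with white label, 56 mm diameter, 95 mm tall, at the right of the bench.
- flask: Bystander: conical glass flask, 84 mm diameter, 95 mm tall, at the left of the bench.
- spatula: Bystander: steel spatula 180 mm long, lying flat at the left of the bench.
Mind the look-alikes: they are no part of the job. What is shaped like the timer_box but pink is not meant.

How it is judged:
By the outcome, as a careful person would: the job done as asked, in the order asked, and still so for the second after the job is handed in, while the arm keeps its last pose, push and grip.
It also fails if it takes over 54 s, if anything falls off the work surface, if the arm or the gripper's body presses on something with over 40 N, if the wrist force passes 120 N, or if a joint passes its speed limit or range.

ROBOT

A 6-joint arm with a two-finger parallel gripper is mounted at the origin on the work surface. World frame = base frame: x ahead of the robot, y to its left, z up, the work surface at z = 0. Lengths are in m, angles in rad, forces in N, time in s.
With the tool pointing down it reaches from about 0.35 to 0.775 m from the base axis. Payload 5.5 kg.
Tool frame: the origin (TCP) lies midway between the tips of the shut fingers; the grasp point (between the pads) lies grasp_offset behind it (grasp_offset is the distance from the TCP to the grasp point, in m); z points along the fingers, y is the line along which they close (so a half turn about z gives the same grasp; the last joint's range is limited). The gripper opens to 85 mm and grips with 20 to 120 N. Pads are 22 mm wide; open, the fingers measure 114 mm over their backs; the gripper's body (76 mm by 85 mm) begins 54 mm behind the grasp point. The pads swing forward as they close: fully open they stand 13 mm farther back than shut.
Start: joints at [-1.295, 0.313, 0.046, 1.304, 0, 1.431], TCP at [0.232, -0.526, 0.231] pointing down, gripper open.
Joint ranges: [-2.76, 2.76], [-0.86, 1.69], [-1.03, 1.26], [-2.2, 2.34], [-1.47, 1.5], [-3.14, 3.14]. Speed limits (rad/s): [2.57, 2.57, 3.14, 3.14, 3.14, 3.14].

INTERFACE

Orientations are given as a unit quaternion [w, x, y, z].
In Python, from workcell import * gives the robot as it stands.
- The arm moves only by the tool step_arm, never from a script. Its argument "deltas" is a list of rows, each a list of 7 numbers: the shift along the world's x, y, z in mm, then the turn, a rotation vector about the world's x, y, z in degrees, then the gripper's target within -1 to 1 (fully open at 1, half-way at 0, shut at -1). A call has 1 to 5 rows; each row shifts and turns the commanded pose from where the row before left it; what a row does not reach is not made up. A row lasts 1/10 s, in which the tool goes at most 50 mm and 8.59 degrees, less where a joint would pass 70% of its speed; a pose out of reach is approached as far as the arm can. A call is refused whole if a number of a shift passes 50 or a number of a turn 8.59, either way. A call with a gripper value outside its range is refused whole. The fingers move at their own pace and stop on an object; "newtons" is the grip in N (left out, the last holds). Time passes only in rows, so rows that do not move let the fingers close. It gives the time, the measured TCP pose, the force, the opening and the grip force at its end, in the units of the state.
- get_state(): the state, without advancing time (a new reading comes with each control period).
- read_camera(name): name is "side" or "top" or "wrist"; returns a dict with "image" (400x640x3 uint8, red, green, blue), "z_map" (400x640 float32, m along the optical axis (not along the pixel's ray), 0 where there is no reading), "K" (3x3 intrinsics, pixels), "dist_coeffs" ([k1, k2, p1, p2, k3] as OpenCV has them; the pictures are not rectified), "world_from_camera" (4x4, takes a point from camera to world coordinates). Camera axes: x right, y down, z forward; pixel columns grow to the right and rows downward; lengths in m; the calibration is good to about 2 mm. A picture is of the moment at which its call begins.
- hand_in(): hands the job in; it is judged then, once.
The state is a dict: "clock": time; "joint_pos": joint angles; "qvel": joint speeds; "tau": joint torques, N m; "tcp_pos": TCP position; "orientation": TCP orientation; "wrist_force": force on the tool from outside, world axes, zero at the start; "ft_torque": the same for the moment, N m; "finger_gap": finger opening in m; "grip_force": force on a finger pad.
Only numpy, scipy, OpenCV 4.12 (cv2) and the standard library are available. Lean on these libraries where they do the work, as an engineer would, in place of code of your own. Each camera call takes 0.05 s, during which the arm holds its last target. There are 200 camera calls.

## Working session

There is one attempt and no reset: what is moved stays moved. The work goes in short steps, Python scripts to look and compute and a tool call to move; the robot and the scene stay as the last step left them, time stands still between calls to the robot, and variables do not carry over. Pictures are saved under pics/ and viewed, at most 10 in all, crops included, and the job is handed in when it is done.

Besides the shell and the picture viewer there is one more tool, called after ">>>" by a JSON object that holds its "api" and its "payload", one argument or row to a line. step_arm: Moves the arm, as the interface text tells. Its arguments: {"type":"object","properties":{"deltas":{"type":"array","items":{"type":"array","items":{"type":"number"}}},"newtons":{"type":"number"}},"required":["deltas"]}

```bash
mkdir -p pics; ls
cat > h.py <<'E'
from workcell import *
import numpy as np, cv2
def save(n,c): cv2.imwrite(f'pics/{n}.png',c['image'][:,:,::-1])
def ray(c,uv,z):
    p=cv2.undistortPoints(np.array(uv,float).reshape(-1,1,2),c['K'],np.array(c['dist_coeffs'],float)).reshape(-1,2)
    T=c['world_from_camera']; d=np.c_[p,np.ones(len(p))]@T[:3,:3].T; o=T[:3,3]
    return o+d*((z-o[2])/d[:,2])[:,None]
def cloud(c):
    h,w=c['z_map'].shape; u,v=np.meshgrid(np.arange(w),np.arange(h))
    p=cv2.undistortPoints(np.stack([u,v],-1).reshape(-1,1,2).astype(float),c['K'],np.array(c['dist_coeffs'],float)).reshape(-1,2)
    z=c['z_map'].reshape(-1,1); T=c['world_from_camera']
    return ((np.c_[p,np.ones(len(p))]*z)@T[:3,:3].T+T[:3,3]).reshape(h,w,3)
E
python3 - <<'E'
from h import *
import pickle
s=get_state(); print({k:np.round(v,3) for k,v in s.items()}); print([n for n in dir() if 'off' in n], globals().get('grasp_offset'))
for n in ['top','side']:
    c=read_camera(n); save(n+'0',c); pickle.dump(c,open(n+'0.pkl','wb')); print(n,np.round(c['world_from_camera'],3),np.round(c['K'],1).tolist(),(c['z_map']>0).mean())
E
```

```text
pics
{'clock': np.float64(0.0), 'joint_pos': array([-1.295,  0.314,  0.045,  1.304, -0.   ,  1.431]), 'qvel': array([-0.   ,  0.001,  0.   , -0.001, -0.   ,  0.   ]), 'tau': array([ 1.0000e-03, -4.8063e+01,  2.9853e+01,  1.9000e-02, -0.0000e+00,
        0.0000e+00]), 'tcp_pos': array([ 0.232, -0.526,  0.23 ]), 'orientation': array([-0.001,  0.978,  0.206, -0.   ]), 'wrist_force': array([-0.368, -0.064, -0.119]), 'ft_torque': array([-0.055,  0.011,  0.033]), 'grip_force': np.float64(0.0), 'finger_gap': np.float64(0.085)}
['grasp_offset'] 0.0187
top [[-0.013 -0.995  0.098  0.446]
 [-1.     0.011 -0.014  0.032]
 [ 0.013 -0.099 -0.995  1.278]
 [ 0.     0.     0.     1.   ]] [[424.8, 0.0, 322.5], [0.0, 424.8, 193.6], [0.0, 0.0, 1.0]] 0.995921875
side [[-0.838 -0.313  0.447 -0.067]
 [-0.545  0.511 -0.665  0.932]
 [-0.02  -0.801 -0.599  0.894]
 [ 0.     0.     0.     1.   ]] [[403.4, 0.0, 321.5], [0.0, 403.4, 198.3], [0.0, 0.0, 1.0]] 0.99271875
```

View pics/top0.png

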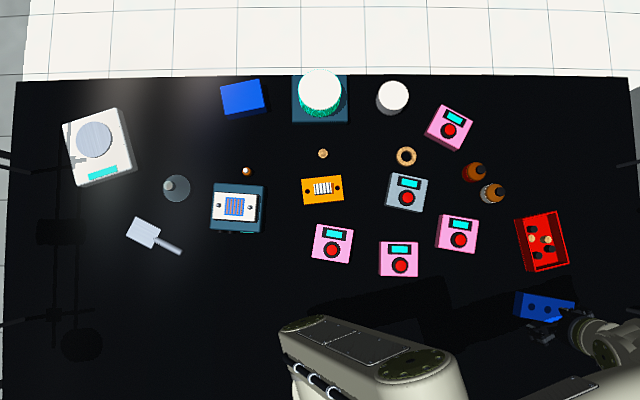

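View pics/side0.png

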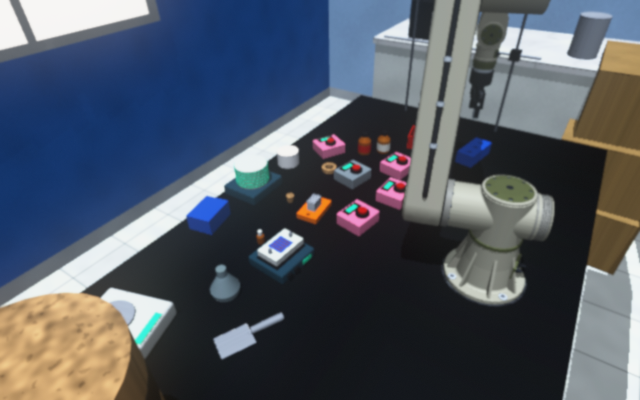

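The top view shows the grey timer box at (405,192) with its red button near (403,203). Four pink look-alikes are at (450,127), (457,233), (398,258) and (332,243). Only the grey box has the cork ring (406,156) behind it, so it fits the description. The orange upper half is at (322,189), and the reactor with the white lower half is at (237,208). Next I'll measure these and confirm in one crop.

```bash
cat > m.py <<'E'
from h import *
import pickle
c=pickle.load(open('top0.pkl','rb')); im=c['image']; P=cloud(c)
hsv=cv2.cvtColor(im,cv2.COLOR_RGB2HSV); H,S,V=[hsv[...,i].astype(int) for i in range(3)]
def roi(m,x0,x1,y0,y1):
    o=np.zeros_like(m); o[y0:y1,x0:x1]=m[y0:y1,x0:x1]; return o
def rect(name,m,z):
    v,u=np.nonzero(m); zs=P[v,u,2]
    cs,_=cv2.findContours(m.astype(np.uint8),cv2.RETR_EXTERNAL,cv2.CHAIN_APPROX_NONE); k=max(cs,key=cv2.contourArea)
    w=ray(c,k.reshape(-1,2),z)[:,:2]; r=cv2.minAreaRect((w*1000).astype(np.float32))
    print(name,'n',m.sum(),'px',u.mean().round(1),v.mean().round(1),'zmed',np.median(zs).round(4),'rect c',np.round(r[0],1),'size',np.round(r[1],1),'ang',round(r[2],2))
red=roi(((H<8)|(H>172))&(S>150)&(V>100),386,424,170,214); rect('button',red,.055)
rect('box top',roi((abs(P[...,2]-.045)<.004),375,435,165,220),.045)
rect('box cols',roi((S<90)&(V>90),375,435,165,220),.045)
rect('plate',roi((H>10)&(H<25)&(S>150)&(V>120),295,350,168,210),.020)
rect('plate z',roi(abs(P[...,2]-.020)<.006,295,350,168,210),.020)
rect('sink z',roi(P[...,2]>.045,295,350,168,210),.056)
rect('lower z',roi(abs(P[...,2]-.067)<.006,205,270,178,238),.067)
rect('lower white',roi((V>150)&(S<60),205,270,178,238),.067)
rect('dowels',roi(P[...,2]>.076,205,270,178,238),.085)
rect('base z',roi(abs(P[...,2]-.036)<.006,200,275,175,240),.036)
a=im[160:245,200:430]; cv2.imwrite('pics/crop.png',cv2.resize(a[...,::-1],None,fx=3.4,fy=3.4,interpolation=cv2.INTER_CUBIC))
E
python3 m.py
```

```text
button n 95 px 407.1 197.1 zmed 0.0658 rect c [ 554.1 -230.9] size [29.3 29.3] ang 88.22
box top n 900 px 407.0 190.9 zmed 0.0443 rect c [ 570.1 -233.3] size [110.2  99.6] ang 77.1
box cols n 787 px 406.3 193.2 zmed 0.0439 rect c [ 570.1 -232.9] size [108.4  98.6] ang 77.09
plate n 816 px 321.9 189.4 zmed 0.019 rect c [583.6  15.6] size [ 77.4 120.9] ang 5.87
plate z n 781 px 321.9 189.5 zmed 0.0191 rect c [583.5  15.5] size [ 76.8 119.7] ang 5.85
sink z n 194 px 322.2 188.1 zmed 0.0556 rect c [583.3  15.6] size [31.1 49.5] ang 6.25
lower z n 1066 px 234.4 206.3 zmed 0.0666 rect c [532.3 267.3] size [119.4  76.3] ang 85.4
lower white n 789 px 233.8 206.2 zmed 0.0663 rect c [532.7 268.6] size [121.9  76.4] ang 85.35
dowels n 38 px 232.3 207.7 zmed 0.0827 rect c [536.3 311.6] size [8.7 8.5] ang 89.39
base z n 1188 px 238.4 207.8 zmed 0.0352 rect c [532.1 266.6] size [147.4 139.6] ang 85.05
```

View pics/crop.png

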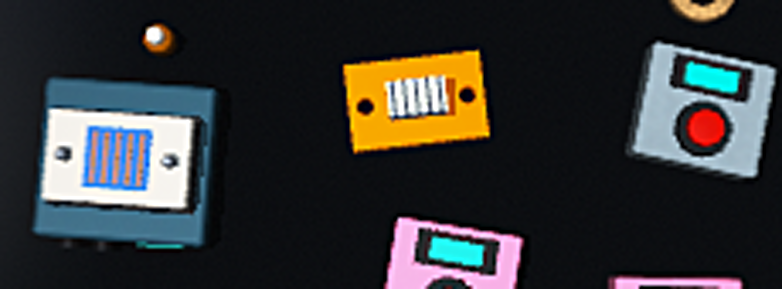

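The crop confirms it: the grey box at crop (700,110) has a red button and a display, while its neighbours below are pink. All measured sizes match the given ones, with button top z≈0.066 at about (553,-229) mm. I'll move there with the fingers shut.

>>> {"api": "step_arm", "payload": {
  "deltas": [
    [45, 42, 0, 0, 0, 7, -1],
    [45, 42, 0, 0, 0, 7, -1],
    [45, 42, 0, 0, 0, 7, -1],
    [45, 42, 0, 0, 0, 7, -1],
    [45, 42, 0, 0, 0, 7, -1]
  ]
}}

```text
clock: 0.6
tcp_pos: [0.416, -0.3538, 0.231]
orientation: [-0.0, 0.87, 0.493, -0.0]
wrist_force: [0.6, -0.9, -0.6]
finger_gap: 0.0125
grip_force: 0.0
```

```bash
cat >> m.py <<'E'
print('---'); rect('button',red,.066)
for n,m,z in [('dowelsA',roi(P[...,2]>.076,205,236,178,238),.085),('dowelsB',roi(P[...,2]>.076,236,270,178,238),.085)]:
    if m.sum(): rect(n,m,z)
    v,u=np.nonzero(m); print(n,len(v),(P[v,u]*1000).mean(0).round(1))
E
python3 m.py | sed -n '/---/,$p'
```

```text
---
button n 95 px 407.1 197.1 zmed 0.0658 rect c [ 553.1 -228.5] size [29.1 29. ] ang 88.22
dowelsA n 21 px 217.5 206.4 zmed 0.0821 rect c [536.3 311.6] size [8.7 8.5] ang 89.39
dowelsA 21 [506.1 219.5 479.5]
dowelsB n 17 px 250.5 209.3 zmed 0.0828 rect c [528.3 222.5] size [8.  7.9] ang 44.8
dowelsB 17 [504.4 166.7 433.4]
```

>>> {"api": "step_arm", "payload": {
  "deltas": [
    [48, 44, -30, 0, 0, 7, -1],
    [48, 43, -40, 0, 0, 7, -1],
    [0, 0, -40, 0, 0, 0, -1],
    [0, 0, -30, 0, 0, 0, -1],
    [0, 0, 0, 0, 0, 0, -1]
  ]
}}

```text
clock: 1.1
tcp_pos: [0.4775, -0.2933, 0.1092]
orientation: [-0.005, 0.804, 0.594, -0.001]
wrist_force: [-0.1, -0.8, 0.2]
finger_gap: -0.0
grip_force: 0.0
```

>>> {"api": "step_arm", "payload": {
  "deltas": [
    [0, 0, 0, 0, 0, 0, -1],
    [0, 0, 0, 0, 0, 0, -1]
  ]
}}

```text
clock: 1.3
tcp_pos: [0.4809, -0.2976, 0.1159]
orientation: [0.001, 0.805, 0.593, 0.0]
wrist_force: [0.8, -0.0, 0.5]
finger_gap: -0.0
grip_force: 0.0
```

>>> {"api": "step_arm", "payload": {
  "deltas": [
    [24, 23, 0, 0, 0, 0, -1],
    [24, 23, 0, 0, 0, 0, -1],
    [24, 23, 0, 0, 0, 0, -1],
    [0, 0, 0, 0, 0, 0, -1],
    [0, 0, 0, 0, 0, 0, -1]
  ]
}}

```text
clock: 1.8
tcp_pos: [0.5532, -0.2279, 0.1158]
orientation: [0.001, 0.804, 0.594, 0.0]
wrist_force: [0.0, 0.3, -0.4]
finger_gap: 0.0001
grip_force: 0.0
```

>>> {"api": "step_arm", "payload": {
  "deltas": [
    [0, 0, -20, 0, 0, 0, -1],
    [0, 0, -20, 0, 0, 0, -1],
    [0, 0, -7, 0, 0, 0, -1],
    [0, 0, -3, 0, 0, 0, -1],
    [0, 0, 0, 0, 0, 0, -1]
  ]
}}

```text
clock: 2.3
tcp_pos: [0.5516, -0.2282, 0.0647]
orientation: [0.0, 0.805, 0.593, -0.0]
wrist_force: [-2.2, 0.0, 2.2]
finger_gap: 0.0001
grip_force: 1.3
```

>>> {"api": "step_arm", "payload": {
  "deltas": [
    [0, 0, -2, 0, 0, 0, -1],
    [0, 0, -2, 0, 0, 0, -1],
    [0, 0, -1, 0, 0, 0, -1],
    [0, 0, 0, 0, 0, 0, -1]
  ]
}}

```text
clock: 2.7
tcp_pos: [0.5526, -0.2283, 0.061]
orientation: [0.001, 0.805, 0.594, -0.0]
wrist_force: [-4.7, -0.0, 11.2]
finger_gap: -0.0
grip_force: 5.6
```

>>> {"api": "step_arm", "payload": {
  "deltas": [
    [0, 0, -1, 0, 0, 0, -1],
    [0, 0, 0, 0, 0, 0, -1],
    [0, 0, 0, 0, 0, 0, -1]
  ]
}}

```text
clock: 3.0
tcp_pos: [0.5526, -0.2283, 0.0609]
orientation: [0.002, 0.805, 0.594, 0.0]
wrist_force: [-6.3, 0.6, 17.2]
finger_gap: -0.0001
grip_force: 8.3
```

Button reached a hard stop: z held at 0.061 while the force rose to 17 N. I'll release it and go to the upper half.

>>> {"api": "step_arm", "payload": {
  "deltas": [
    [0, 0, 10, 0, 0, 0, -1],
    [0, 0, 20, 0, 0, 0, -1],
    [0, 0, 30, 0, 0, 0, -1],
    [0, 0, 0, 0, 0, 0, 1],
    [0, 0, 0, 0, 0, 0, 1]
  ]
}}

```text
clock: 3.5
tcp_pos: [0.5532, -0.2277, 0.1189]
orientation: [0.001, 0.805, 0.594, 0.001]
wrist_force: [-0.1, -0.7, 0.1]
finger_gap: 0.0281
grip_force: 0.0
```

>>> {"api": "step_arm", "payload": {
  "deltas": [
    [4, 30, 0, 0, 0, 4, 1],
    [4, 30, 0, 0, 0, 4, 1],
    [4, 30, 0, 0, 0, 4, 1],
    [4, 30, 0, 0, 0, 4, 1],
    [4, 30, 0, 0, 0, 4, 1]
  ]
}}

```text
clock: 4.0
tcp_pos: [0.5715, -0.0759, 0.1165]
orientation: [-0.001, 0.688, 0.725, -0.0]
wrist_force: [0.8, 0.7, -0.5]
finger_gap: 0.0855
grip_force: 0.0
```

>>> {"api": "step_arm", "payload": {
  "deltas": [
    [4, 30, 0, 0, 0, 3, 1],
    [4, 30, 0, 0, 0, 0, 1],
    [2, 30, 0, 0, 0, 0, 1],
    [0, 0, 0, 0, 0, 0, 1],
    [0, 0, 0, 0, 0, 0, 1]
  ]
}}

```text
clock: 4.5
tcp_pos: [0.5815, 0.0133, 0.1168]
orientation: [-0.001, 0.67, 0.743, -0.001]
wrist_force: [-0.3, -0.5, 0.7]
finger_gap: 0.0854
grip_force: 0.0
```

>>> {"api": "step_arm", "payload": {
  "deltas": [
    [2, 2, -20, 0, 0, 0, 1],
    [0, 0, -20, 0, 0, 0, 1],
    [0, 0, -20, 0, 0, 0, 1],
    [0, 0, -20, 0, 0, 0, 1],
    [0, 0, 0, 0, 0, 0, 1]
  ]
}}

```text
clock: 5.0
tcp_pos: [0.5813, 0.0135, 0.0347]
orientation: [-0.002, 0.671, 0.742, -0.002]
wrist_force: [-0.6, -0.2, -0.5]
finger_gap: 0.0854
grip_force: 0.0
```

>>> {"api": "step_arm", "payload": {
  "deltas": [
    [0, 0, -6, 0, 0, 0, 1],
    [0, 0, -5, 0, 0, 0, 1],
    [0, 0, 0, 0, 0, 0, 1]
  ]
}}

```text
clock: 5.3
tcp_pos: [0.5843, 0.0143, 0.0271]
orientation: [0.0, 0.67, 0.742, 0.0]
wrist_force: [-1.1, 0.4, -0.5]
finger_gap: 0.0849
grip_force: 0.0
```

>>> {"api": "step_arm", "payload": {
  "deltas": [
    [0, 0, -1, 0, 0, 0, -1],
    [0, 0, 0, 0, 0, 0, -1],
    [0, 0, 0, 0, 0, 0, -1],
    [0, 0, 0, 0, 0, 0, -1],
    [0, 0, 0, 0, 0, 0, -1]
  ],
  "newtons": 60
}}

```text
clock: 5.8
tcp_pos: [0.5845, 0.0146, 0.0265]
orientation: [0.0, 0.67, 0.742, 0.0]
wrist_force: [1.4, 0.3, 2.8]
finger_gap: 0.029
grip_force: 61.8
```

>>> {"api": "step_arm", "payload": {
  "deltas": [
    [0, 0, 0, 0, 0, 0, -1],
    [0, 0, 0, 0, 0, 0, -1],
    [0, 0, 0, 0, 0, 0, -1]
  ]
}}

```text
clock: 6.1
tcp_pos: [0.5846, 0.0146, 0.0266]
orientation: [0.0, 0.67, 0.742, 0.0]
wrist_force: [-1.3, 1.3, 5.8]
finger_gap: 0.0287
grip_force: 61.8
```

>>> {"api": "step_arm", "payload": {
  "deltas": [
    [0, 0, 10, 0, 0, 0, -1],
    [0, 0, 20, 0, 0, 0, -1],
    [0, 0, 30, 0, 0, 0, -1],
    [0, 0, 30, 0, 0, 0, -1],
    [0, 0, 20, 0, 0, 0, -1]
  ]
}}

```text
clock: 6.6
tcp_pos: [0.5843, 0.0145, 0.138]
orientation: [0.0, 0.67, 0.742, 0.0]
wrist_force: [0.4, -0.1, -2.8]
finger_gap: 0.0294
grip_force: 61.0
```

>>> {"api": "step_arm", "payload": {
  "deltas": [
    [-5, 25, 10, 0, 0, -1.1, -1],
    [-5, 25, 0, 0, 0, -1.1, -1],
    [-5, 25, 0, 0, 0, -1.1, -1],
    [-5, 25, 0, 0, 0, -1.1, -1],
    [-5, 25, 0, 0, 0, -1.1, -1]
  ]
}}

```text
clock: 7.1
tcp_pos: [0.5582, 0.1404, 0.1458]
orientation: [-0.0, 0.705, 0.709, -0.001]
wrist_force: [-0.0, 0.1, -1.5]
finger_gap: 0.0294
grip_force: 61.0
```

>>> {"api": "step_arm", "payload": {
  "deltas": [
    [-5, 25, 0, 0, 0, -1.1, -1],
    [-5, 25, 0, 0, 0, -1.1, -1],
    [-5, 25, 0, 0, 0, -1.1, -1],
    [-5, 25, 0, 0, 0, -1, -1],
    [-5, 25, 0, 0, 0, -1, -1]
  ]
}}

```text
clock: 7.6
tcp_pos: [0.5332, 0.2653, 0.1457]
orientation: [-0.0, 0.737, 0.675, -0.001]
wrist_force: [0.5, -0.0, -2.1]
finger_gap: 0.029
grip_force: 61.0
```

>>> {"api": "step_arm", "payload": {
  "deltas": [
    [0, 0, 0, 0, 0, 0, -1],
    [0, 0, 0, 0, 0, 0, -1],
    [0, 0, 0, 0, 0, 0, -1]
  ]
}}

```text
clock: 7.9
tcp_pos: [0.5339, 0.2638, 0.1457]
orientation: [0.0, 0.737, 0.676, -0.001]
wrist_force: [-0.2, -0.6, -1.2]
finger_gap: 0.0291
grip_force: 61.0
```

```bash
cat > w.py <<'E'
from h import *
import pickle,sys
k=sys.argv[1]
for n in ['wrist','side','top']:
    c=read_camera(n); save(n+k,c); pickle.dump(c,open(n+k+'.pkl','wb'))
a=[cv2.imread(f'pics/{n}{k}.png') for n in ('wrist','side','top')]
t=cv2.resize(a[2][140:260,180:300],(400,400),interpolation=cv2.INTER_CUBIC); s=cv2.resize(a[1][180:300,220:340],(400,400),interpolation=cv2.INTER_CUBIC)
cv2.imwrite(f'pics/all{k}.png',cv2.resize(np.hstack([a[0],s,t]),(800,222)))
cv2.imwrite(f'pics/st{k}.png',np.hstack([s,t]))
s=get_state(); print(s['tcp_pos'].round(4),s['orientation'].round(4),s['wrist_force'].round(1),s['finger_gap'])
E
python3 w.py 1
```

```text
[0.5343 0.2636 0.146 ] [ 1.000e-04  7.376e-01  6.752e-01 -1.000e-04] [ 0.2  0.3 -2.7] 0.029038284100927084
```

View pics/wrist1.png

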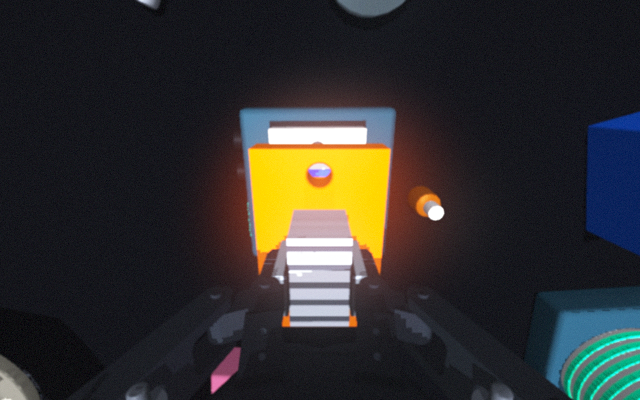

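View pics/st1.png

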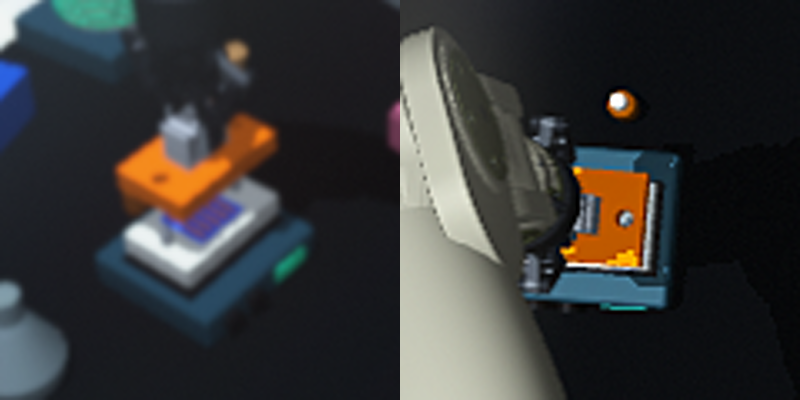

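The wrist view shows the plate held level, with its hole at (319,172) and the lower half beneath. The side and top crops show the halves roughly aligned, with the top crop's hole near (625,218). I'll measure that hole and the plate edges in the top view.

```bash
cat > n.py <<'E'
from h import *
import pickle
c=pickle.load(open('top1.pkl','rb')); hsv=cv2.cvtColor(c['image'],cv2.COLOR_RGB2HSV); P=cloud(c)
m=(hsv[...,0]>8)&(hsv[...,0]<28)&(hsv[...,1]>150)&(hsv[...,2]>90)
h=np.zeros_like(m); h[200:211,243:252]=~m[200:211,243:252]
v,u=np.nonzero(h); print(len(v),u.mean(),v.mean(),'z plate',np.median(P[190:215,243:253,2]))
print('hole',(ray(c,[[u.mean(),v.mean()]],.1394)*1000).round(1))
# plate right (-y) edge line & far(+x) edge line
R=[(max(np.nonzero(m[r,225:262])[0])+225.5,r) for r in range(195,216)]
F=[(q,min(np.nonzero(m[180:225,q])[0])+179.5) for q in range(239,252)]
for n,e,d in (('right',R,(0.088,.996)),('far',F,(.996,-.088))):
    w=ray(c,e,.1394)[:,:2]*1000; print(n,np.median(w@d).round(1),np.std(w@d).round(2))
t=np.array([533.4,264.7]);print('expected',(t@(.088,.996)-60).round(1),(t@(.996,-.088)+38).round(1))
E
python3 n.py
```

```text
21 247.0 205.0 z plate 0.13834058410925032
hole [[530.  219.2 139.4]]
right 249.2 1.19
far 546.1 0.78
expected 250.6 546.0
```

>>> {"api": "step_arm", "payload": {
  "deltas": [
    [-1.2, 2.8, -10, 0, 0, 0, -1],
    [0, 0, -10, 0, 0, 0, -1],
    [0, 0, -8, 0, 0, 0, -1],
    [0, 0, 0, 0, 0, 0, -1],
    [0, 0, 0, 0, 0, 0, -1]
  ]
}}

```text
clock: 8.55
tcp_pos: [0.5326, 0.2672, 0.1175]
orientation: [-0.0, 0.737, 0.676, -0.0]
wrist_force: [-0.4, 0.3, -1.6]
finger_gap: 0.0293
grip_force: 60.9
```

```bash
python3 w.py 2
```

```text
[0.5333 0.2675 0.1184] [2.000e-04 7.371e-01 6.757e-01 4.000e-04] [ 0.1  0.6 -1.5] 0.029162440846364414
```

View pics/st2.png

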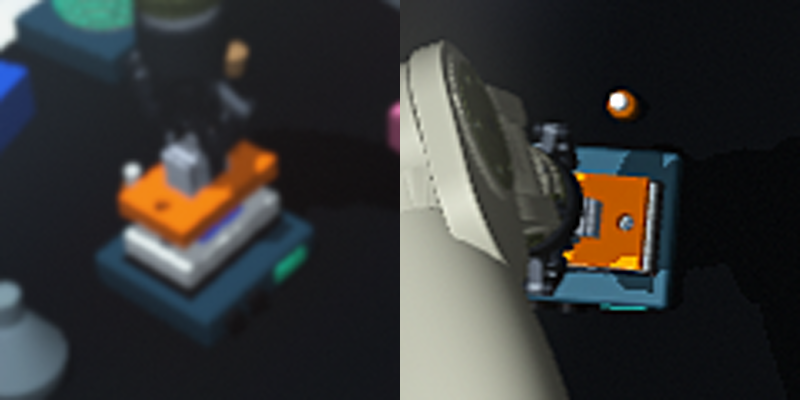

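The top crop shows the steel dowel tip centred in the plate hole at (626,222), and the side crop shows the halves parallel. I'll lower slowly while watching the force.

>>> {"api": "step_arm", "payload": {
  "deltas": [
    [0, -0.5, -3, 0, 0, 0, -1],
    [0, 0, -3, 0, 0, 0, -1],
    [0, 0, -3, 0, 0, 0, -1],
    [0, 0, -2, 0, 0, 0, -1],
    [0, 0, 0, 0, 0, 0, -1]
  ]
}}

```text
clock: 9.2
tcp_pos: [0.5326, 0.2667, 0.1065]
orientation: [-0.0, 0.737, 0.676, -0.0]
wrist_force: [0.1, 0.2, -1.7]
finger_gap: 0.0289
grip_force: 60.9
```

>>> {"api": "step_arm", "payload": {
  "deltas": [
    [0, 0, -2, 0, 0, 0, -1],
    [0, 0, -2, 0, 0, 0, -1],
    [0, 0, 0, 0, 0, 0, -1],
    [0, 0, 0, 0, 0, 0, -1]
  ]
}}

```text
clock: 9.6
tcp_pos: [0.5329, 0.2668, 0.103]
orientation: [0.0, 0.737, 0.676, -0.0]
wrist_force: [0.5, 0.1, -2.0]
finger_gap: 0.0289
grip_force: 60.9
```

No load with the dowel tips about 8 mm inside the holes. Continuing down.

>>> {"api": "step_arm", "payload": {
  "deltas": [
    [0, 0, -2, 0, 0, 0, -1],
    [0, 0, -2, 0, 0, 0, -1],
    [0, 0, 0, 0, 0, 0, -1],
    [0, 0, 0, 0, 0, 0, -1]
  ]
}}

```text
clock: 10.0
tcp_pos: [0.5328, 0.2668, 0.0989]
orientation: [0.0, 0.737, 0.676, -0.0]
wrist_force: [0.0, -0.7, -3.1]
finger_gap: 0.029
grip_force: 60.9
```

>>> {"api": "step_arm", "payload": {
  "deltas": [
    [0, 0, -2, 0, 0, 0, -1],
    [0, 0, -2, 0, 0, 0, -1],
    [0, 0, 0, 0, 0, 0, -1],
    [0, 0, 0, 0, 0, 0, -1]
  ]
}}

```text
clock: 10.4
tcp_pos: [0.5329, 0.2668, 0.0949]
orientation: [-0.0, 0.737, 0.676, -0.0]
wrist_force: [-0.7, 0.1, -2.1]
finger_gap: 0.0289
grip_force: 60.9
```

>>> {"api": "step_arm", "payload": {
  "deltas": [
    [0, 0, -2, 0, 0, 0, -1],
    [0, 0, 0, 0, 0, 0, -1],
    [0, 0, 0, 0, 0, 0, -1]
  ]
}}

```text
clock: 10.7
tcp_pos: [0.5332, 0.267, 0.0936]
orientation: [0.0, 0.737, 0.676, 0.0]
wrist_force: [-1.7, 0.9, 1.7]
finger_gap: 0.0288
grip_force: 61.4
```

>>> {"api": "step_arm", "payload": {
  "deltas": [
    [0, 0, -2, 0, 0, 0, -1],
    [0, 0, -2, 0, 0, 0, -1],
    [0, 0, 0, 0, 0, 0, -1],
    [0, 0, 0, 0, 0, 0, -1]
  ]
}}

```text
clock: 11.1
tcp_pos: [0.5332, 0.267, 0.0902]
orientation: [0.0, 0.737, 0.676, 0.001]
wrist_force: [-1.4, 0.3, 7.8]
finger_gap: 0.0293
grip_force: 62.3
```

>>> {"api": "step_arm", "payload": {
  "deltas": [
    [0, 0, -2, 0, 0, 0, -1],
    [0, 0, -1.5, 0, 0, 0, -1],
    [0, 0, 0, 0, 0, 0, -1],
    [0, 0, 0, 0, 0, 0, -1]
  ]
}}

```text
clock: 11.5
tcp_pos: [0.5333, 0.267, 0.0875]
orientation: [0.0, 0.737, 0.676, 0.001]
wrist_force: [-3.3, -1.1, 12.3]
finger_gap: 0.0288
grip_force: 63.0
```

>>> {"api": "step_arm", "payload": {
  "deltas": [
    [0, 0, -1, 0, 0, 0, -1],
    [0, 0, 0, 0, 0, 0, -1],
    [0, 0, 0, 0, 0, 0, -1]
  ]
}}

```text
clock: 11.8
tcp_pos: [0.5333, 0.267, 0.0875]
orientation: [0.001, 0.737, 0.676, 0.001]
wrist_force: [-4.9, -2.7, 18.4]
finger_gap: 0.0289
grip_force: 63.7
```

It stopped at 0.0875, exactly 6 mm below the face contact, with about 18 N on the wrist. One last look before handing in.

```bash
python3 w.py 3; python3 -c "
from h import *; import pickle
P=cloud(pickle.load(open('top3.pkl','rb'))); print('plate top z',np.median(P[192:215,240:250,2]))"
```

```text
[0.5333 0.267  0.0875] [6.000e-04 7.371e-01 6.758e-01 1.100e-03] [-6.5 -2.5 19. ] 0.02863007112532497
plate top z 0.08022657060398164
```

View pics/st3.png

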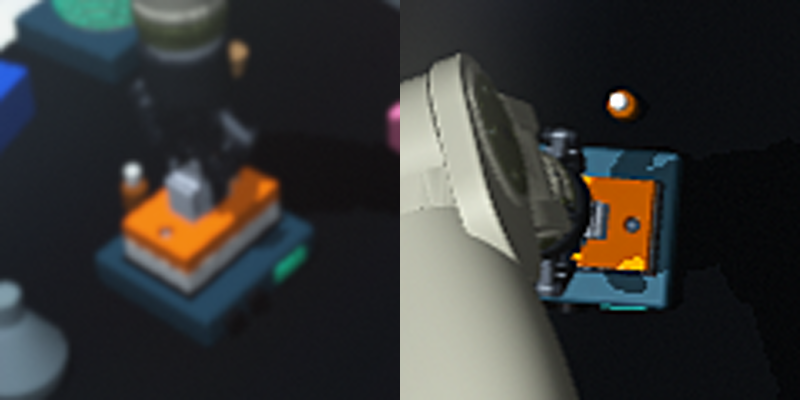

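The side crop (200,235) shows the halves closed face to face. The plate top measures 0.080, against 0.081 expected when fully pressed, and the vial is still in place.

```bash
python3 -c "
from workcell import *
print(hand_in())"
```

```text
the job is handed in; nothing more can be done
None
```

I pressed the grey box's timer button to its stop and released it, then closed the cell on its dowels; it was held at its lower stop with about 19 N when I handed in at about 12 s of the 54 s limit.

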